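Open the key-drop shutter past its spring catch

TASK

Open the key-drop box on the hotel counter for the night: with a fingertip, press the long brass thumb plate of its spring catch down and keep it down while pushing the sliding shutter, from behind its upright lip, past the catch tooth. Push the shutter on until it is fully open and the catch has sprung back up behind its arm, then take the hand away. Grip nothing, never touch the lip's front face, and leave the key, bell and everything else on the counter where they are.

Things in the scene. Friction and masses are not known exactly. Their poses are not given: they have to be found in the camera images.
- keydrop: Mahogany key-drop box fixed on the counter, 150 x 210 x 60 mm (its x, y, z); origin at the centre of its underside. Its brass shutter slides to the box's +y. Box frame, mm: key opening x 0 to 60, y -64 to 4 (covered at first); thumb plate x -64 to -28, y -92 to -10; catch tooth x -18 to -10, y -18 to -10. Wooden top at z 60, shutter guides and end stop up to z 68.
- thumb_plate (a point): Centre of the top face of the catch's flat brass thumb plate, 36 mm wide (box x), 82 mm long (box y), 5 mm thick; its top is at z = 78 mm at rest, 18 mm above the wood, free all round. The point goes down with it. Axes as the box. Press anywhere along it; a fingertip may slide along it. The shutter's arm crosses above it.
- tooth (a point): Centre of the top of the catch tooth, a brass post 8 x 8 mm standing 7 mm above the thumb plate at its +y end, 32 mm to the +x side of the plate's centre line. One piece with the plate: it goes down with it. When up, it overlaps the shutter's arm by 5 mm in height and blocks it.
- lip_back (a point): Point on the back face (looking to the box's -y) of the shutter's upright lip, mid-width, 13 mm below its top: push here to +y. Lip: 32 mm wide (x), 8 thick (y), z = 86 to 106 mm, straight above the thumb plate on the back edge of the arm, a bar from z = 80 to 86 mm, 14 mm long in y, flush with this face. Moves with the shutter. Axes as the box.
- catch (a joint): How far the catch is pressed, m: 0 up, 0.010 fully down on its stop. The tooth clears the arm when this is above 0.005. Spring: about 3 N to start it, 8 N fully down.
- shutter (a joint): How far the shutter has slid to the box's +y, m: 0 fully shut, 0.078 fully open on its end stop. Its arm meets the raised tooth at 0.012 and is wholly past it at 0.034, where the catch can spring up behind it. It starts a little way from 0, before the tooth. Drag about 1.5 N; it stays where it is left.
- shutter_mid (a point): Centre of the top of the shutter's flat brass plate, 70 x 80 mm (box x, y), top at z = 65 mm.
- key: Loose brass room key, flat on the counter in front of the box: oval fob 34 x 54 mm, 7 mm thick, shank to its +x, 105 mm long over all. Origin on its underside, 30 mm from the fob's centre. Leave alone.
- bell: Loose chrome service bell, 84 mm across, 59 mm high, near the box's -y end; origin at the centre of its underside. Leave alone.
- ashtray: Loose green glass bowl-shaped ashtray, 100 mm across, 32 mm high, off the box's +y end; origin at the centre of its underside. Leave alone.
- card_holder: Loose pewter card holder with cards, 35 x 100 mm, 50 mm high, behind the box (+x); origin at the centre of its underside. Leave alone.
- stapler: Loose stapler, 135 x 36 mm, 54 mm high, to the left; origin at the centre of its underside. Leave alone.
- pen_cup: Loose white cup of pens, 76 mm across, 145 mm high with the pens, to the right; origin at the centre of its underside. Leave alone.

How it is judged:
On the way, in this order (a step that is already met when the one before it is completed fails the run):
1. a fingertip presses the catch down (more than 5 mm) with the shutter still before the tooth (value of joint catch above 0.005 m and value of joint shutter below 0.014 m and contact force between the fingers and catch above 1 N), for 0.05 s.
2. the shutter's arm passes over the tooth, pushed on its lip or arm, while the fingers hold the catch down (value of joint catch above 0.004 m and value of joint shutter between 0.016 and 0.034 m and contact force between the fingers and catch above 1 N), for 0.05 s.
At the end, for the whole second after the job is handed in: The shutter is open (slid 71 mm or more of its 78 mm) and at rest, the catch is fully up again behind its arm (within 1.5 mm), and every loose thing is within 20 mm of where it began (value of joint shutter above 0.071 m and value of joint catch below 0.0015 m and velocity of joint shutter below 0.005 m/s and linear speed of key below 0.01 m/s and distance of each of key, bell, ashtray, card_holder, stapler, pen_cup from where it was at the start of the episode below 0.02 m); the robot touches nothing.
It fails at once if the shutter is forced past the catch without the catch being down (value of joint shutter between 0.016 and 0.03 m and value of joint catch below 0.003 m).
It fails at once if the front face of the lip is touched (pinching or hooking the lip) (contact force between the fingers and shutter_c4 above 1 N).
It fails at once if a loose thing on the counter is lifted, carried or pushed 20 mm or more (distance of any of key, bell, ashtray, card_holder, stapler, pen_cup from where it was at the start of the episode above 0.02 m).
It fails at once if a loose thing on the counter is tipped over (angle between any of key, bell, ashtray, card_holder, stapler, pen_cup's own z axis and vertical above 0.35 rad).
It also fails if it takes over 35 s, if anything falls off the work surface, if the arm or the gripper's body presses on something with over 40 N, if the wrist force passes 120 N, or if a joint passes its speed limit or range.

ROBOT

A 6-joint arm with a two-finger parallel gripper is mounted at the origin on the work surface. World frame = base frame: x ahead of the robot, y to its left, z up, the work surface at z = 0. Lengths are in m, angles in rad, forces in N, time in s.
With the tool pointing down it reaches from about 0.4 to 0.825 m from the base axis. Payload 7 kg.
Tool frame: the origin (TCP) lies midway between the tips of the shut fingers; the grasp point (between the pads) lies 19 mm behind it; z points along the fingers, y is the line along which they close (so a half turn about z gives the same grasp; the last joint's range is limited). The gripper opens to 88 mm and grips with 3 to 60 N. Pads are 19 mm wide; open, the fingers measure 130 mm over their backs; the gripper's body (78 mm by 193 mm) begins 47 mm behind the grasp point.
Start: joints at [1.575, 0.359, 0.012, 0, -1.224, -0.288], TCP at [0.189, 0.648, 0.227] pointing down, gripper open.
Joint ranges: [-3.07, 3.07], [-1.43, 2.12], [-1.02, 1.25], [-3.03, 1.67], [-3.05, -0], [-3.03, 3.03]. Speed limits (rad/s): [2.39, 2.39, 3.01, 3.14, 3.14, 3.14].

INTERFACE

Orientations are given as [roll, pitch, yaw] about the fixed x, y, z axes, in that order (R = Rz(yaw) Ry(pitch) Rx(roll)).
In Python, from station import get_state, grab_frame, calibration, job_done, boxes_of, regions_of, spot_point gives the robot as it stands. The module is installed in compiled form; this text tells all that it offers.
- The arm moves only by the tool arm_command, never from a script. Its argument "commands" is a list of rows, each an object of numbers: "tx", "ty", "tz": the shift along the tool's x, y, z each as a share of 25 cm, from -1 to 1; "twist": the turn about the tool's z as a share of 180 degrees, from -1 to 1. A call has exactly 8 rows; each row is the pose to reach, as a shift and turn from the pose commanded when the call began, along the tool's axes at that moment, turning the shorter way round; what a row does not reach only later rows make up. A row lasts 1/12 s, in which the tool goes at most 41.7 mm and 7.16 degrees, less where a joint would pass 70% of its speed; a pose out of reach is approached as far as the arm can. A call with a number of a shift or a turn outside -1 to 1 is refused whole. A call with a gripper value outside its range is refused whole. "claw" is the opening, from 0 (shut) to 1 (fully open), set as the call begins (left out, the last holds). The fingers move at their own pace and stop on an object; "grip_force" is the grip in N (left out, the last holds). Time passes only in rows, so rows that repeat a pose let the fingers close, or fill a call up. It gives the time, the measured TCP pose, the force, the opening and the grip force at its end, in the units of the state.
- get_state(): the state, without advancing time (a new reading comes with each control period).
- grab_frame(name): name is "scene" or "side" or "wrist"; returns the picture (400x640x3 uint8, red, green, blue); there is no depth.
- calibration(name): a dict with "camera_matrix" (3x3 intrinsics, pixels), "extrinsics" (4x4, takes a point from camera to world coordinates). Camera axes: x right, y down, z forward; pixel columns grow to the right and rows downward; lengths in m; the calibration is good to about 2 mm. A picture is of the moment at which its call begins: read the wrist's pose just before it. calibration takes no time and is no camera call; for the wrist camera it gives the pose at the moment of the call.
- job_done(): hands the job in; it is judged then, once.
Trained networks look in the newest picture that a camera, given by its name, has taken for a name from the list of things; names that differ only in an ending like _2 or _b are one class to them, and where a whole thing is asked for, a point or a joint stands for the part that bears it (a point fixed in the world has none). Each returns a list of dicts, best first, with "score" (0 to 1); they miss things now and then, are a little off and sometimes report something else, mostly with a low value. They report only what shows in the picture. A call takes as long as a camera call.
- boxes_of(query, camera): "rect" ([left, top, right, bottom] in pixels, round what is visible of it).
- regions_of(query, camera): "region" (400x640 bool, what is visible of it) and "rect" ([left, top, right, bottom] in pixels, round what is visible of it).
- spot_point(query, camera): "uv" ([column, row] in pixels: a listed point, or the origin of a listed thing).
The state is a dict: "t": time; "q": joint angles; "qd": joint speeds; "joint_efforts": joint torques, N m; "eef_pos": TCP position; "ee_rot": TCP orientation; "force": force on the tool from outside, world axes, zero at the start; "moment": the same for the moment, N m; "width": finger opening in m; "gripper_force": force on a finger pad.
Only numpy, scipy, OpenCV 4.12 (cv2) and the standard library are available. Lean on these libraries where they do the work, as an engineer would, in place of code of your own. Each camera call takes 0.05 s, during which the arm holds its last target. There are 200 camera calls.

## Working session

There is one attempt and no reset: what is moved stays moved. The work goes in short steps, Python scripts to look and compute and a tool call to move; the robot and the scene stay as the last step left them, time stands still between calls to the robot, and variables do not carry over. Pictures are saved under pics/ and viewed, at most 10 in all, crops included, and the job is handed in when it is done.

Besides the shell and the picture viewer there is one more tool, called after ">>>" as name(argument=value, ...), one argument or row to a line, values as JSON. arm_command: Moves the arm, as the interface text tells. Shift numbers are shares of 25 cm and turn numbers shares of 180 degrees, none past 1 either way. Its arguments: {"type":"object","properties":{"commands":{"type":"array"},"claw":{"type":"number"},"grip_force":{"type":"number"}},"required":["commands"]}

```bash
mkdir -p pics; cat > h.py <<'E'
import numpy as np, cv2
from station import *
def ray(cam,uv):
    c=calibration(cam);K=np.array(c["camera_matrix"]);T=np.array(c["extrinsics"])
    d=T[:3,:3]@np.linalg.inv(K)@np.array([uv[0],uv[1],1.]);return T[:3,3],d/np.linalg.norm(d)
def tri(rays):
    A=np.zeros((3,3));b=np.zeros(3)
    for o,d in rays:
        P=np.eye(3)-np.outer(d,d);A+=P;b+=P@o
    p=np.linalg.solve(A,b);return p,[np.linalg.norm((np.eye(3)-np.outer(d,d))@(p-o)) for o,d in rays]
def at_z(r,z):
    o,d=r;return o+d*(z-o[2])/d[2]
E
python3 - <<'E'
from h import *
s=get_state();print(s)
ims={c:grab_frame(c) for c in("scene","side","wrist")}
cv2.imwrite("pics/a.png",cv2.cvtColor(ims["scene"],cv2.COLOR_RGB2BGR))
cv2.imwrite("pics/b.png",cv2.cvtColor(ims["side"],cv2.COLOR_RGB2BGR))
for n in("keydrop","thumb_plate","tooth","lip_back","shutter_mid","key","bell","ashtray","card_holder","stapler","pen_cup"):
    rs=[]
    for c in("scene","side"):
        r=spot_point(n,c)
        if r: print(n,c,np.round(r[0]["uv"],1),round(r[0]["score"],2));rs.append(ray(c,r[0]["uv"]))
    if len(rs)==2:
        p,e=tri(rs);print("   ",np.round(p,4),np.round(e,4))
E
```

```text
{'t': 0.0, 'q': array([ 1.57506573e+00,  3.59352046e-01,  1.10259938e-02, -3.44258177e-04,
       -1.22407075e+00, -2.88123192e-01]), 'qd': array([ 1.02577986e-03,  9.86277236e-04,  5.06421294e-05,  7.76712224e-04,
       -1.38483078e-03,  2.40771346e-04]), 'joint_efforts': array([-2.94898982e-04, -5.82719994e+01,  2.93051541e+01,  6.99695393e+00,
        6.97085430e-03, -1.56166111e-04]), 'eef_pos': array([0.18891485, 0.64750687, 0.22563196]), 'ee_rot': array([ 3.13996618e+00, -1.44541573e-04, -2.83970917e-01]), 'force': array([-0.04254443,  0.06082477,  0.07369067]), 'moment': array([-0.04840002,  0.02647921, -0.02887728]), 'gripper_force': 0.0, 'width': 0.08758744943109642}
keydrop scene [314.5 228.2] 0.94
keydrop side [317.1 213.6] 0.62
    [ 0.549   0.026  -0.0066] [0.0028 0.0028]
thumb_plate scene [294.4 212.2] 0.54
thumb_plate side [315.3 206.7] 0.57
    [ 0.5366 -0.0259  0.0703] [0.0076 0.0076]
tooth scene [312.9 208.6] 0.5
lip_back scene [296.4 205.1] 0.67
lip_back side [315.7 204.1] 0.92
    [ 0.5329 -0.0233  0.0861] [0. 0.]
shutter_mid scene [314.3 222.6] 0.74
shutter_mid side [331.  194.9] 0.64
    [0.5869 0.0185 0.0698] [0.0012 0.0012]
key scene [299.1 199.1] 0.69
key side [287.9 228.5] 0.77
    [ 0.4492 -0.0111  0.0029] [0.0073 0.0073]
bell scene [265.8 251.1] 0.57
bell side [359.5 247.1] 0.59
    [ 0.625  -0.1269  0.01  ] [0.0078 0.0078]
ashtray scene [368.9 206.7] 0.61
ashtray side [287.6 178.9] 0.73
    [ 0.4904  0.2057 -0.0132] [0.0028 0.0028]
card_holder scene [340.  262.6] 0.68
card_holder side [357.9 198. ] 0.88
    [ 0.6815  0.0705 -0.005 ] [0.0044 0.0044]
stapler scene [443.  177.7] 0.56
stapler side [260.7 134.5] 0.61
    [0.4306 0.4618 0.001 ] [0.0055 0.0055]
pen_cup scene [156.5 223.9] 0.59
pen_cup side [322.8 366.3] 0.82
    [ 0.4624 -0.4303 -0.0031] [0.0022 0.0022]
```

```bash
python3 - <<'E'
import cv2,numpy as np
a=cv2.imread("pics/a.png");b=cv2.imread("pics/b.png")
f=lambda i,r:cv2.resize(i[r[1]:r[3],r[0]:r[2]],None,fx=4,fy=4,interpolation=cv2.INTER_CUBIC)
cv2.imwrite("pics/ab.png",np.vstack([f(a,(220,170,420,245)),f(b,(220,170,420,245))]))
E
```

```text
(no output)
```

View pics/ab.png

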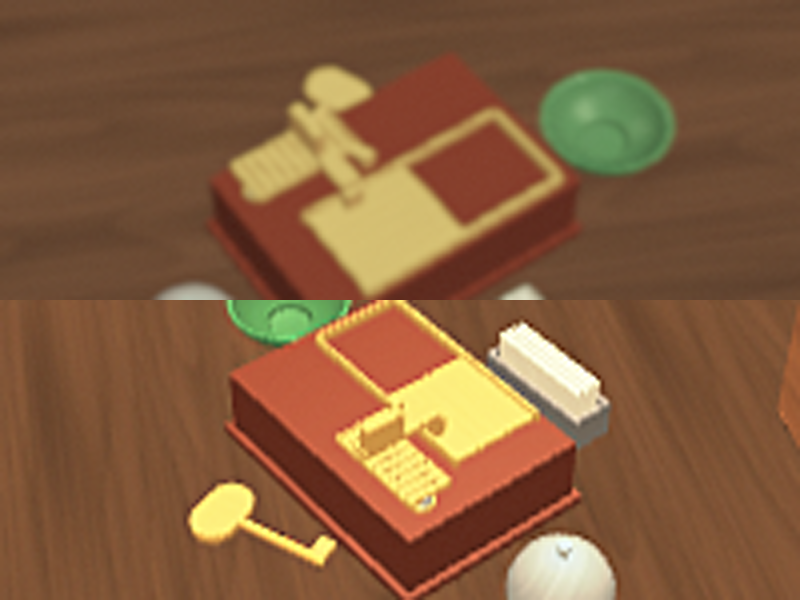

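>>> arm_command(
  commands=[
    {"tx":0.12,"ty":0.1,"tz":-0.02,"twist":-0.03},
    {"tx":0.24,"ty":0.2,"tz":-0.04,"twist":-0.06},
    {"tx":0.36,"ty":0.3,"tz":-0.06,"twist":-0.09},
    {"tx":0.48,"ty":0.4,"tz":-0.08,"twist":-0.12},
    {"tx":0.6,"ty":0.5,"tz":-0.1,"twist":-0.15},
    {"tx":0.72,"ty":0.6,"tz":-0.12,"twist":-0.18},
    {"tx":0.84,"ty":0.7,"tz":-0.12,"twist":-0.21},
    {"tx":0.93,"ty":0.77,"tz":-0.12,"twist":-0.23},
  ],
  claw=0,
)

```text
t: 1.92
eef_pos: [0.3593, 0.3957, 0.2574]
ee_rot: [-3.141, -0.001, 0.443]
force: [-0.3, -0.0, -0.6]
width: 0.0402
gripper_force: 0.0
```

>>> arm_command(
  commands=[
    {"ty":0.14},
    {"ty":0.28},
    {"ty":0.42},
    {"ty":0.56},
    {"ty":0.7},
    {"ty":0.84},
    {"ty":0.96},
    {"ty":0.96},
  ],
)

```text
invalid input
```

```bash
python3 - <<'E'
from h import *
im=grab_frame("wrist");print(get_state()["eef_pos"],np.round(calibration("wrist")["extrinsics"],3))
cv2.imwrite("pics/c.png",cv2.cvtColor(im,cv2.COLOR_RGB2BGR))
for n in("thumb_plate","tooth","lip_back","shutter_mid","keydrop"):
    r=spot_point(n,"wrist")
    if r: print(n,np.round(r[0]["uv"],1),round(r[0]["score"],2))
E
```

```text
[0.36072533 0.39296758 0.25740069] [[ 0.431 -0.862 -0.268  0.434]
 [-0.903 -0.411 -0.128  0.427]
 [ 0.     0.297 -0.955  0.416]
 [ 0.     0.     0.     1.   ]]
keydrop [613.4 158.7] 0.72
```

View pics/c.png

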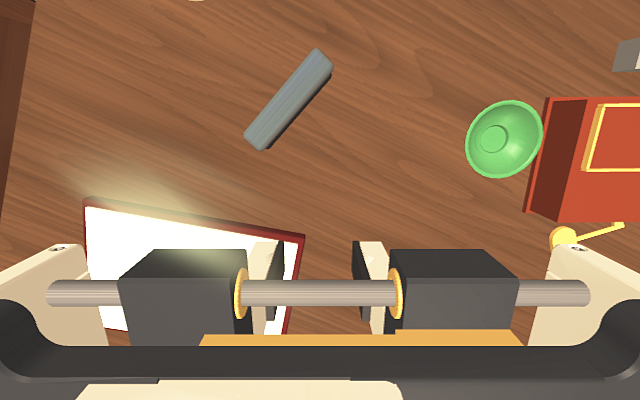

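>>> arm_command(
  commands=[
    {"tx":0,"ty":0.14,"tz":0,"twist":0},
    {"tx":0,"ty":0.28,"tz":0,"twist":0},
    {"tx":0,"ty":0.42,"tz":0,"twist":0},
    {"tx":0,"ty":0.56,"tz":0,"twist":0},
    {"tx":0,"ty":0.7,"tz":0,"twist":0},
    {"tx":0,"ty":0.84,"tz":0,"twist":0},
    {"tx":0,"ty":0.96,"tz":0,"twist":0},
    {"tx":0,"ty":0.96,"tz":0,"twist":0},
  ],
  claw=0,
)

```text
t: 2.88
eef_pos: [0.4612, 0.1783, 0.2564]
ee_rot: [3.141, 0.001, 0.437]
force: [-0.4, 1.3, 0.2]
width: 0.0002
gripper_force: 0.0
```

>>> arm_command(
  commands=[
    {"tx":-0.04,"ty":0.14,"tz":0,"twist":0},
    {"tx":-0.08,"ty":0.28,"tz":0,"twist":0},
    {"tx":-0.12,"ty":0.42,"tz":0,"twist":0},
    {"tx":-0.16,"ty":0.56,"tz":0,"twist":0},
    {"tx":-0.16,"ty":0.64,"tz":0,"twist":0},
    {"tx":-0.16,"ty":0.64,"tz":0,"twist":0},
    {"tx":-0.16,"ty":0.64,"tz":0,"twist":0},
    {"tx":-0.16,"ty":0.64,"tz":0,"twist":0},
  ],
)

```text
t: 3.55
eef_pos: [0.4921, 0.0199, 0.2563]
ee_rot: [-3.141, 0.0, 0.439]
force: [0.3, 0.7, 0.6]
width: 0.0006
gripper_force: 0.0
```

```bash
python3 - <<'E'
from h import *
im=grab_frame("wrist");s=get_state();print(s["t"],s["eef_pos"],s["ee_rot"],s["width"])
cv2.imwrite("pics/d.png",cv2.cvtColor(im,cv2.COLOR_RGB2BGR))
grab_frame("scene");grab_frame("side")
Z=dict(thumb_plate=.078,tooth=.085,lip_back=.093,shutter_mid=.065,keydrop=0)
for n in Z:
    r=spot_point(n,"wrist")
    if r: 
        R=ray("wrist",r[0]["uv"]);print(n,np.round(r[0]["uv"],1),round(r[0]["score"],2),np.round(at_z(R,Z[n]),4))
        q=[(c,spot_point(n,c)) for c in("scene","side")];p,e=tri([R]+[ray(c,x[0]["uv"]) for c,x in q if x]);print("  tri",np.round(p,4),np.round(e,4))
E
```

```text
3.6 [0.49203661 0.02012383 0.25639059] [-3.14146750e+00  2.71721735e-04  4.39804182e-01] 0.00011338242854432831
thumb_plate [375.1 168.5] 0.82 [ 0.5378 -0.0321  0.078 ]
  tri [ 0.5228 -0.0107  0.1294] [0.0208 0.0466 0.0643]
tooth [343.9 145.3] 0.78 [0.5464 0.0128 0.085 ]
  tri [0.552  0.015  0.0826] [0.0062 0.0053 0.0037]
lip_back [374.2 172. ] 0.62 [ 0.5351 -0.0302  0.093 ]
  tri [ 0.5392 -0.0305  0.0956] [0.004 0.004]
shutter_mid [357.9  97.7] 0.56 [0.599 0.019 0.065]
  tri [0.5925 0.0201 0.0658] [0.0065 0.009  0.0073]
keydrop [332.5 127.8] 0.71 [0.5561 0.0262 0.    ]
  tri [ 0.5508  0.0285 -0.0034] [0.0058 0.0031 0.0044]
```

View pics/d.png

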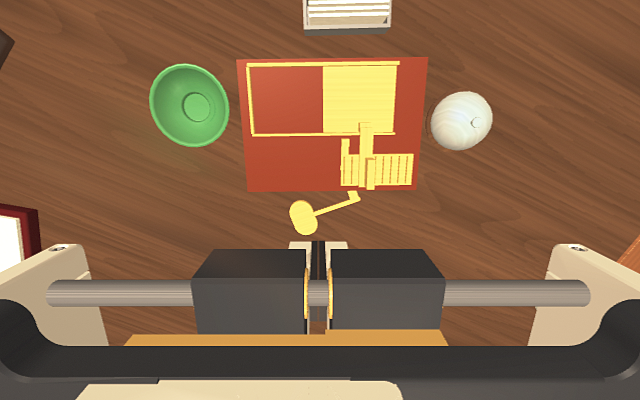

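```bash
cat > fit.py <<'E'
from h import *
from scipy.optimize import least_squares
P=[(237,59,75,105,60),(428,57,75,-105,60),(417,190,-75,-105,60),(247,191,-75,105,60),(413.5,154,-28,-92,78),(413.5,185.5,-64,-92,78),(342,185,-64,-10,78)]
g=[at_z(ray("wrist",p[:2]),p[4]/1e3)[:2] for p in P]
def T(v,x,y): c,s=np.cos(v[2]),np.sin(v[2]);return np.array([v[0]+c*x-s*y,v[1]+s*x+c*y])
f=lambda v:np.concatenate([T(v,p[2]/1e3,p[3]/1e3)-q for p,q in zip(P,g)])
r=least_squares(f,[.55,.03,.44],loss="soft_l1",f_scale=.002)
print(np.round(r.x,4));print(np.round(f(r.x).reshape(-1,2)*1e3,1).tolist())
np.save("box.npy",r.x)
def loc(p): c,s=np.cos(r.x[2]),np.sin(r.x[2]);d=np.array(p)[:2]-r.x[:2];return np.round([1e3*(c*d[0]+s*d[1]),1e3*(c*d[1]-s*d[0])],1)
for n,p in dict(plate=(.5378,-.0321),tooth=(.5464,.0128),lipw=(.5351,-.0302),liptri=(.5329,-.0233),tcp=get_state()["eef_pos"]).items():print(n,loc(p))
E
python3 fit.py
python3 -c "
import cv2;a=cv2.imread('pics/d.png')[110:230,260:440];cv2.imwrite('pics/d2.png',cv2.resize(a,None,fx=4.4,fy=4.4,interpolation=cv2.INTER_CUBIC))"
```

```text
[0.5566 0.0296 0.4487]
[[-0.0, -0.1], [0.6, -0.8], [0.0, 0.6], [0.0, -1.5], [0.3, -0.4], [-0.3, 2.9], [-0.6, 0.3]]
plate [-43.7 -47.4]
tooth [-16.5 -10.7]
lipw [-45.3 -44.5]
liptri [-44.3 -37.4]
tcp [-62.8  18.4]
```

View pics/d2.png

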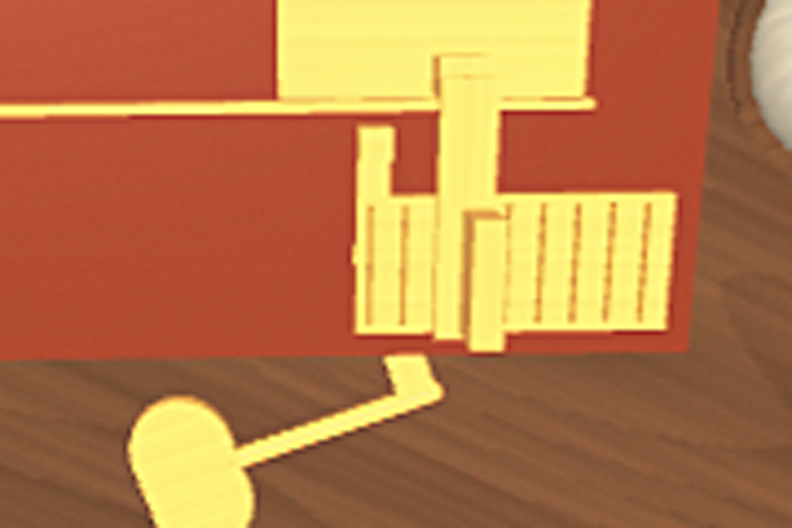

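>>> arm_command(
  commands=[
    {"tx":0.03,"ty":0.12,"tz":0,"twist":-0.003},
    {"tx":0.05,"ty":0.24,"tz":0,"twist":-0.003},
    {"tx":0.068,"ty":0.352,"tz":0.08,"twist":-0.003},
    {"tx":0.068,"ty":0.352,"tz":0.2,"twist":-0.003},
    {"tx":0.068,"ty":0.352,"tz":0.32,"twist":-0.003},
    {"tx":0.068,"ty":0.352,"tz":0.44,"twist":-0.003},
    {"tx":0.068,"ty":0.352,"tz":0.52,"twist":-0.003},
    {"tx":0.068,"ty":0.352,"tz":0.52,"twist":-0.003},
  ],
)

```text
t: 5.12
eef_pos: [0.5418, -0.0541, 0.1221]
ee_rot: [-3.139, 0.007, 0.447]
force: [-0.4, 0.1, -0.6]
width: 0.0003
gripper_force: 0.0
```

```bash
python3 - <<'E'
from h import *
b=np.load("box.npy");c,s=np.cos(b[2]),np.sin(b[2])
def loc(p): d=np.array(p)[:2]-b[:2];return np.round([1e3*(c*d[0]+s*d[1]),1e3*(c*d[1]-s*d[0])],1)
st=get_state();print(st["t"],st["eef_pos"],loc(st["eef_pos"]),st["ee_rot"],st["force"])
f=lambda i,r:cv2.resize(i[r[1]:r[3],r[0]:r[2]],None,fx=5,fy=5,interpolation=cv2.INTER_CUBIC)
a=grab_frame("scene");e=grab_frame("side")
cv2.imwrite("pics/e.png",cv2.cvtColor(np.vstack([f(a,(240,175,400,235)),f(e,(240,170,400,230))]),cv2.COLOR_RGB2BGR))
E
```

```text
5.1167 [ 0.54182015 -0.05405792  0.12211191] [-49.6 -68.9] [-3.13909989  0.00736566  0.4469562 ] [-0.38514652  0.06275746 -0.59751732]
```

View pics/e.png

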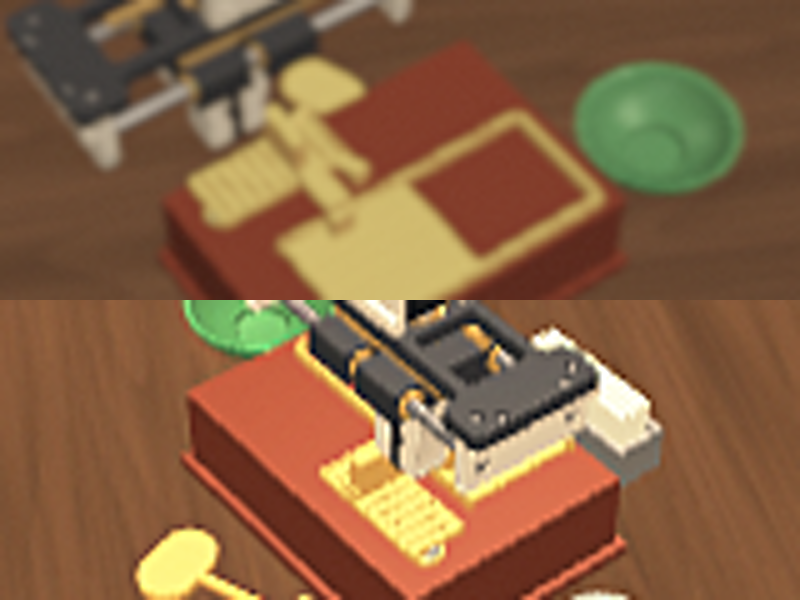

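>>> arm_command(
  commands=[
    {"tx":0.014,"ty":0,"tz":0.05,"twist":0},
    {"tx":0.014,"ty":0,"tz":0.1,"twist":0},
    {"tx":0.014,"ty":0,"tz":0.14,"twist":0},
    {"tx":0.014,"ty":0,"tz":0.16,"twist":0},
    {"tx":0.014,"ty":0,"tz":0.18,"twist":0},
    {"tx":0.014,"ty":0,"tz":0.19,"twist":0},
    {"tx":0.014,"ty":0,"tz":0.2,"twist":0},
    {"tx":0.014,"ty":0,"tz":0.2,"twist":0},
  ],
)

```text
t: 5.88
eef_pos: [0.5483, -0.052, 0.0769]
ee_rot: [3.141, -0.001, 0.448]
force: [-1.3, 0.6, 3.3]
width: 0.0003
gripper_force: 1.5
```

```bash
cat > st.py <<'E'
from h import *
b=np.load("box.npy");c,s=np.cos(b[2]),np.sin(b[2])
st=get_state();d=st["eef_pos"][:2]-b[:2];F=st["force"]
print(st["t"],"loc",np.round([1e3*(c*d[0]+s*d[1]),1e3*(c*d[1]-s*d[0]),1e3*st["eef_pos"][2]],1),"F box",np.round([c*F[0]+s*F[1],c*F[1]-s*F[0],F[2]],2),np.round(st["ee_rot"],4))
E
python3 st.py
```

```text
5.8833 loc [-42.9 -69.9  76.9] F box [-0.93  1.07  3.34] [ 3.1412e+00 -5.0000e-04  4.4850e-01]
```

>>> arm_command(
  commands=[
    {"tx":-0.008,"ty":0,"tz":0.01,"twist":0},
    {"tx":-0.008,"ty":0,"tz":0.02,"twist":0},
    {"tx":-0.008,"ty":0,"tz":0.026,"twist":0},
    {"tx":-0.008,"ty":0,"tz":0.032,"twist":0},
    {"tx":-0.008,"ty":0,"tz":0.036,"twist":0},
    {"tx":-0.008,"ty":0,"tz":0.036,"twist":0},
    {"tx":-0.008,"ty":0,"tz":0.036,"twist":0},
    {"tx":-0.008,"ty":0,"tz":0.036,"twist":0},
  ],
)

```text
t: 6.55
eef_pos: [0.5477, -0.0525, 0.0685]
ee_rot: [3.141, -0.003, 0.449]
force: [0.6, 1.9, 6.7]
width: 0.0006
gripper_force: 3.5
```

```bash
python3 st.py
```

```text
6.55 loc [-43.7 -70.1  68.5] F box [1.36 1.43 6.67] [ 3.1406e+00 -2.8000e-03  4.4880e-01]
```

>>> arm_command(
  commands=[
    {"tx":0,"ty":-0.01,"tz":0,"twist":0},
    {"tx":0,"ty":-0.02,"tz":0,"twist":0},
    {"tx":0,"ty":-0.03,"tz":0,"twist":0},
    {"tx":0,"ty":-0.04,"tz":0,"twist":0},
    {"tx":0,"ty":-0.05,"tz":0,"twist":0},
    {"tx":0,"ty":-0.06,"tz":0,"twist":0},
    {"tx":0,"ty":-0.07,"tz":0,"twist":0},
    {"tx":0,"ty":-0.08,"tz":0,"twist":0},
  ],
)

```text
t: 7.22
eef_pos: [0.5387, -0.0357, 0.0686]
ee_rot: [3.139, -0.001, 0.449]
force: [2.8, -7.9, 8.0]
width: 0.0002
gripper_force: 4.3
```

```bash
python3 st.py
```

```text
7.2167 loc [-44.5 -51.1  68.6] F box [-0.91 -8.28  8.05] [ 3.1394e+00 -1.5000e-03  4.4890e-01]
```

```bash
python3 - <<'E'
from h import *
f=lambda i,r:cv2.resize(i[r[1]:r[3],r[0]:r[2]],None,fx=5,fy=5,interpolation=cv2.INTER_CUBIC)
a=grab_frame("scene");e=grab_frame("side")
cv2.imwrite("pics/f.png",cv2.cvtColor(np.vstack([f(a,(240,175,400,235)),f(e,(240,170,400,230))]),cv2.COLOR_RGB2BGR))
E
python3 st.py
```

```text
7.3167 loc [-44.5 -50.8  68.6] F box [-0.31 -5.12  7.28] [ 3.1397e+00 -1.6000e-03  4.4900e-01]
```

View pics/f.png

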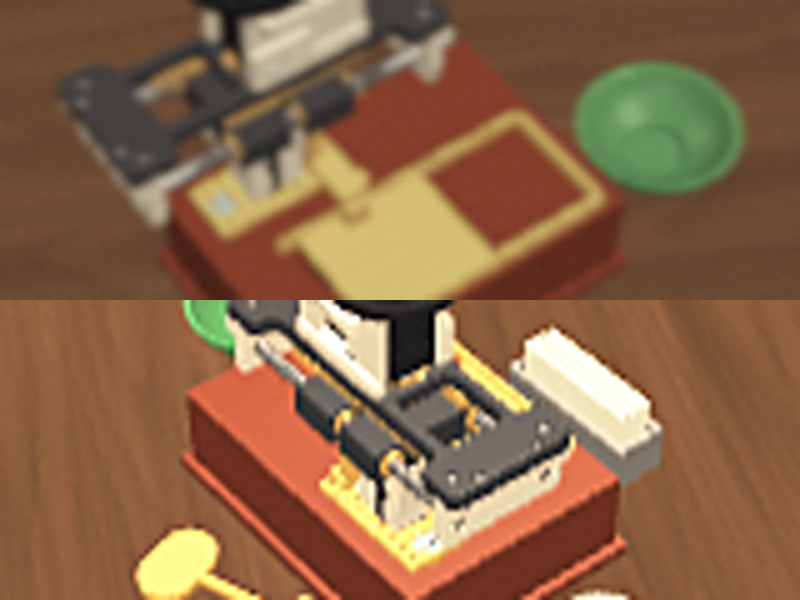

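>>> arm_command(
  commands=[
    {"tx":0,"ty":-0.013,"tz":0.002,"twist":0},
    {"tx":0,"ty":-0.026,"tz":0.002,"twist":0},
    {"tx":0,"ty":-0.039,"tz":0.002,"twist":0},
    {"tx":0,"ty":-0.052,"tz":0.002,"twist":0},
    {"tx":0,"ty":-0.065,"tz":0.002,"twist":0},
    {"tx":0,"ty":-0.078,"tz":0.002,"twist":0},
    {"tx":0,"ty":-0.091,"tz":0.002,"twist":0},
    {"tx":0,"ty":-0.106,"tz":0.002,"twist":0},
  ],
)

```text
t: 7.98
eef_pos: [0.5273, -0.0119, 0.0683]
ee_rot: [3.139, -0.002, 0.449]
force: [3.7, -7.2, 9.0]
width: 0.0003
gripper_force: 4.7
```

```bash
python3 st.py; python3 - <<'E'
from h import *
f=lambda i,r:cv2.resize(i[r[1]:r[3],r[0]:r[2]],None,fx=5,fy=5,interpolation=cv2.INTER_CUBIC)
a=grab_frame("scene");e=grab_frame("side")
cv2.imwrite("pics/g.png",cv2.cvtColor(np.vstack([f(a,(240,175,400,235)),f(e,(240,170,400,230))]),cv2.COLOR_RGB2BGR))
E
```

```text
7.9833 loc [-44.4 -24.7  68.3] F box [ 0.17 -8.08  8.98] [ 3.1393e+00 -1.5000e-03  4.4890e-01]
```

View pics/g.png

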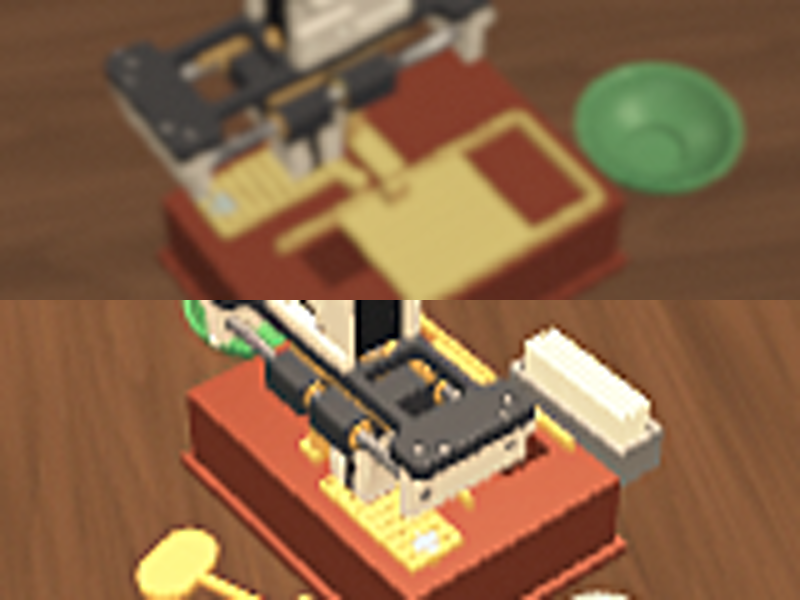

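>>> arm_command(
  commands=[
    {"tx":0,"ty":-0.012,"tz":0,"twist":0},
    {"tx":0,"ty":-0.024,"tz":0,"twist":0},
    {"tx":0,"ty":-0.036,"tz":0,"twist":0},
    {"tx":0,"ty":-0.048,"tz":0,"twist":0},
    {"tx":0,"ty":-0.042,"tz":0,"twist":0},
    {"tx":0,"ty":-0.04,"tz":-0.03,"twist":0},
    {"tx":0,"ty":-0.04,"tz":-0.06,"twist":0},
    {"tx":0,"ty":-0.04,"tz":-0.096,"twist":0},
  ],
)

```text
t: 8.75
eef_pos: [0.5207, -0.0022, 0.0909]
ee_rot: [-3.141, 0.002, 0.448]
force: [-0.2, -1.1, -0.2]
width: 0.0005
gripper_force: 0.0
```

```bash
python3 st.py
```

```text
8.75 loc [-46.2 -13.1  90.9] F box [-0.68 -0.92 -0.18] [-3.1412e+00  2.2000e-03  4.4790e-01]
```

>>> arm_command(
  commands=[
    {"tx":0,"ty":-0.016,"tz":0,"twist":0},
    {"tx":0,"ty":-0.032,"tz":0,"twist":0},
    {"tx":0,"ty":-0.048,"tz":0,"twist":0},
    {"tx":0,"ty":-0.064,"tz":0,"twist":0},
    {"tx":0,"ty":-0.08,"tz":0,"twist":0},
    {"tx":0,"ty":-0.092,"tz":0,"twist":0},
    {"tx":0,"ty":-0.1,"tz":0,"twist":0},
    {"tx":0,"ty":-0.1,"tz":0,"twist":0},
  ],
)

```text
t: 9.42
eef_pos: [0.5103, 0.021, 0.0908]
ee_rot: [-3.141, 0.001, 0.448]
force: [-0.2, 0.5, -0.4]
width: 0.0004
gripper_force: 0.0
```

```bash
python3 st.py
```

```text
9.4167 loc [-45.5  12.4  90.8] F box [ 0.08  0.57 -0.41] [-3.1412e+00  7.0000e-04  4.4850e-01]
```

Near the end; creep on until the stop is felt.

>>> arm_command(
  commands=[
    {"tx":0,"ty":-0.003,"tz":0,"twist":0},
    {"tx":0,"ty":-0.006,"tz":0,"twist":0},
    {"tx":0,"ty":-0.009,"tz":0,"twist":0},
    {"tx":0,"ty":-0.012,"tz":0,"twist":0},
    {"tx":0,"ty":-0.014,"tz":0,"twist":0},
    {"tx":0,"ty":-0.016,"tz":0,"twist":0},
    {"tx":0,"ty":-0.016,"tz":0,"twist":0},
    {"tx":0,"ty":-0.016,"tz":0,"twist":0},
  ],
)

```text
t: 10.08
eef_pos: [0.509, 0.0242, 0.091]
ee_rot: [-3.142, 0.0, 0.448]
force: [0.5, -0.1, 0.5]
width: 0.0003
gripper_force: 0.4
```

```bash
python3 st.py
```

```text
10.0833 loc [-45.2  15.8  91. ] F box [ 0.41 -0.33  0.5 ] [-3.1415e+00  2.0000e-04  4.4820e-01]
```

>>> arm_command(
  commands=[
    {"tx":0,"ty":-0.004,"tz":0,"twist":0},
    {"tx":0,"ty":-0.008,"tz":0,"twist":0},
    {"tx":0,"ty":-0.012,"tz":0,"twist":0},
    {"tx":0,"ty":-0.016,"tz":0,"twist":0},
    {"tx":0,"ty":-0.02,"tz":0,"twist":0},
    {"tx":0,"ty":-0.024,"tz":0,"twist":0},
    {"tx":0,"ty":-0.028,"tz":0,"twist":0},
    {"tx":0,"ty":-0.028,"tz":0,"twist":0},
  ],
)

```text
t: 10.75
eef_pos: [0.5068, 0.0287, 0.0912]
ee_rot: [3.139, 0.001, 0.449]
force: [7.0, -14.0, -3.7]
width: 0.0008
gripper_force: 8.3
```

```bash
python3 st.py;  python3 - <<'E'
from h import *
f=lambda i,r:cv2.resize(i[r[1]:r[3],r[0]:r[2]],None,fx=5,fy=5,interpolation=cv2.INTER_CUBIC)
a=grab_frame("scene");e=grab_frame("side")
cv2.imwrite("pics/i.png",cv2.cvtColor(np.vstack([f(a,(240,175,400,235)),f(e,(240,170,400,230))]),cv2.COLOR_RGB2BGR))
E
```

```text
10.75 loc [-45.2  20.8  91.2] F box [  0.28 -15.62  -3.73] [3.1386e+00 5.0000e-04 4.4890e-01]
```

View pics/i.png

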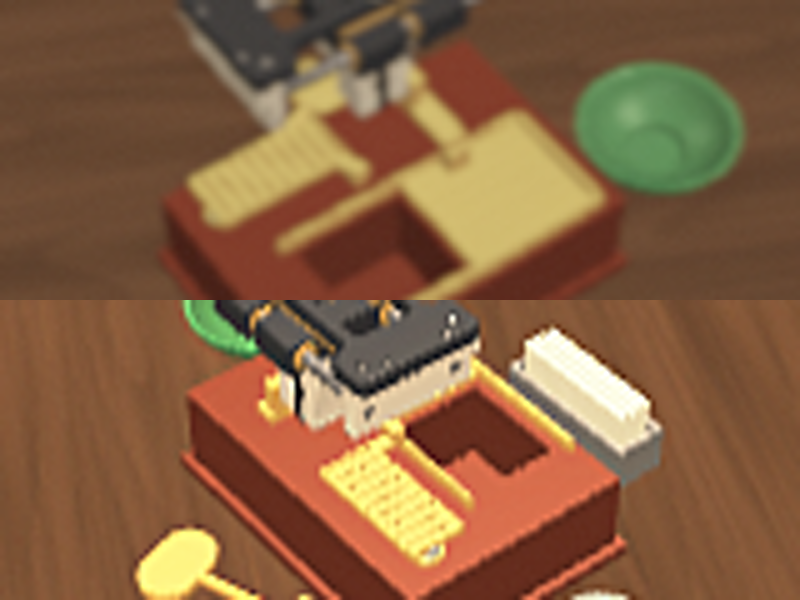

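Hard stop felt (about 15 N); the picture shows the shutter fully at its end stop, the opening clear and the catch up. Back off to -y and rise.

>>> arm_command(
  commands=[
    {"tx":0,"ty":0.03,"tz":0,"twist":0},
    {"tx":0,"ty":0.06,"tz":0,"twist":0},
    {"tx":0,"ty":0.06,"tz":-0.1,"twist":0},
    {"tx":0,"ty":0.06,"tz":-0.2,"twist":0},
    {"tx":0,"ty":0.06,"tz":-0.3,"twist":0},
    {"tx":0,"ty":0.06,"tz":-0.42,"twist":0},
    {"tx":0,"ty":0.06,"tz":-0.54,"twist":0},
    {"tx":-0.1,"ty":0.06,"tz":-0.66,"twist":0},
  ],
)

```text
t: 11.52
eef_pos: [0.4924, 0.0072, 0.2573]
ee_rot: [3.141, -0.001, 0.449]
force: [0.3, 1.3, 1.3]
width: 0.0006
gripper_force: 0.0
```

>>> arm_command(
  commands=[
    {"tx":-0.05,"ty":0,"tz":0,"twist":0},
    {"tx":-0.08,"ty":0,"tz":0,"twist":0},
    {"tx":-0.08,"ty":0,"tz":0,"twist":0},
    {"tx":-0.08,"ty":0,"tz":0,"twist":0},
    {"tx":-0.08,"ty":0,"tz":0,"twist":0},
    {"tx":-0.08,"ty":0,"tz":0,"twist":0},
    {"tx":-0.08,"ty":0,"tz":0,"twist":0},
    {"tx":-0.08,"ty":0,"tz":0,"twist":0},
  ],
)

```text
t: 12.18
eef_pos: [0.4722, -0.0023, 0.2554]
ee_rot: [-3.142, 0.001, 0.448]
force: [-0.3, -0.5, 0.2]
width: 0.0004
gripper_force: 0.0
```

```bash
python3 st.py;  python3 - <<'E'
from h import *
cv2.imwrite("pics/j.png",cv2.cvtColor(grab_frame("wrist"),cv2.COLOR_RGB2BGR))
E
```

```text
12.1833 loc [-89.9   7.9 255.4] F box [-0.45 -0.35  0.19] [-3.1415e+00  1.3000e-03  4.4830e-01]
```

View pics/j.png

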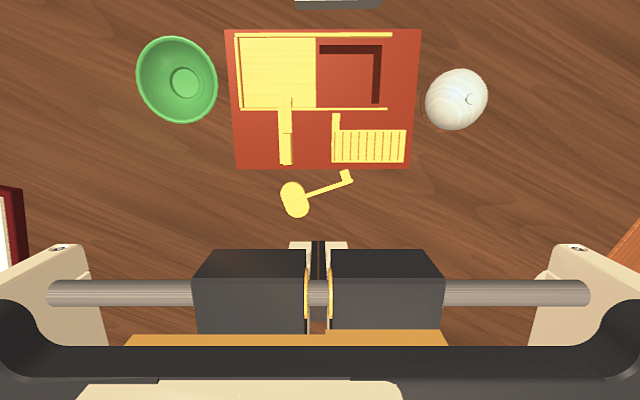

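The shutter (plate at columns 240-316) is on its end stop. The thumb plate (332-406, 130-163) is clear and up, and the key, bell and ashtray haven't moved.

```bash
python3 -c "
from station import *;print(job_done())"
```

```text
the job is handed in; nothing more can be done
None
```

The key-drop box is open: the shutter was pushed onto its end stop, the catch is back up behind the arm, the hand is clear and the loose things look unmoved; the job is handed in, but no verdict came back.

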